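# Pack the brush box and close it

### The arm

A 6-joint arm with a two-finger parallel gripper is mounted at the origin on the work surface. World frame = base frame: x ahead of the robot, y to its left, z up, the work surface at z = 0. Lengths are in m, angles in degrees, forces in N, time in s.
With the tool pointing down it reaches from about 0.4 to 0.825 m from the base axis. Payload 7 kg.
Tool frame: the origin (TCP) lies on the centre line of the jaws, within the pads' length; the fingertips stand 22 mm ahead of it and the grasp point (between the pads) lies 3 mm ahead of it; z points along the fingers, y is the line along which they close (so a half turn about z gives the same grasp; the last joint's range is limited). The gripper opens to 88 mm and grips with 3 to 60 N. Pads are 19 mm wide; open, the fingers measure 130 mm over their backs; the gripper's body (78 mm by 193 mm) begins 47 mm behind the grasp point.
Start: joints at [-47.321, 20.546, 0.682, 0, -70.136, -16.507], TCP at [0.298, -0.606, 0.249] pointing down, gripper open.
Joint ranges: [-176.03, 176.03], [-82.01, 121.73], [-58.28, 71.71], [-173.87, 95.51], [-174.79, -0.11], [-173.66, 173.66]. Speed limits (degrees/s): [136.94, 136.94, 172.46, 180, 180, 180].

### API

Orientations are given as [roll, pitch, yaw] about the fixed x, y, z axes, in that order (R = Rz(yaw) Ry(pitch) Rx(roll)).
In Python, from plant import get_state, cams, r gives the robot as it stands.
- The arm moves only by the tool apply_moves, never from a script. Its argument "targets" is a list of rows, each an object with "dp": the shift along the world's x, y, z in m, a list of three; "yaw": the turn about the world's z in degrees. In form: [{"dp": [x, y, z], "yaw": yaw}, ...]. A call has 1 to 20 rows; each row is the pose to reach, as a shift and turn from the pose commanded when the call began; what a row does not reach only later rows make up. A row lasts 1/12 s, in which the tool goes at most 41.7 mm and 7.16 degrees, less where a joint would pass 70% of its speed; a pose out of reach is approached as far as the arm can. A call with a gripper value outside its range is refused whole. "grip" is the gripper command: -1 is fully open, 1 is shut, values between are in proportion, set as the call begins (left out, the last holds). The fingers move at their own pace and stop on an object; "squeeze" is the grip in N (left out, the last holds). Time passes only in rows, so rows that repeat a pose let the fingers close. It gives the time, the measured TCP pose, the force, the opening and the grip force at its end, in the units of the state.
- get_state(): the state, without advancing time (a new reading comes with each control period).
- cams.capture(name): name is "scene" or "top" or "wrist"; returns a dict with "image" (420x560x3 uint8, red, green, blue), "range_z" (420x560 float32, m along the optical axis (not along the pixel's ray), 0 where there is no reading), "fx", "fy", "cx", "cy" (pixels), "R" (3x3) and "t" (3): a world point X has camera coordinates R X + t; the wrist camera has in their place "T_tool_cam" (4x4, takes a point from camera to tool coordinates, whose origin is the TCP and whose axes are the flange's). Camera axes: x right, y down, z forward; pixel columns grow to the right and rows downward; lengths in m; the calibration is good to about 2 mm. A picture is of the moment at which its call begins: read the wrist's pose just before it.
- r.close_job(): hands the job in; it is judged then, once.
The state is a dict: "time_s": time; "joints": joint angles; "qd": joint speeds; "joint_torque": joint torques, N m; "tcp_pos": TCP position; "eef_rot": TCP orientation; "contact_force": force on the tool from outside, world axes, zero at the start; "moment": the same for the moment, N m; "gripper_width": finger opening in m; "gripper_force": force on a finger pad.
Only numpy, scipy, OpenCV 4.12 (cv2) and the standard library are available. Lean on these libraries where they do the work, as an engineer would, in place of code of your own. Each camera call takes 0.05 s, during which the arm holds its last target. There are 200 camera calls.

### The job

Clear the two tall tins out of the brush box and stand them upright in the steel tray, and lay every shoe brush flat in a compartment of its own, head in the wide pocket at the end away from the robot. Once everything lies below the rim, put the lid on so that it sits fully down on the box walls all round, and leave the other things on the bench where they are.

Things in the scene. Friction and masses are not known exactly. Their poses are not given: they have to be found in the camera images.
- box: Fixed open plywood brush box, 148 (x) x 244 (y) x 50 mm high, walls 8 mm. Origin: centre of its underside; x points to the brush-head end, away from the robot. Inner floor 6 mm above the origin. Four compartments run along x, formed by ribs 14 mm high on the floor. A finger trough without ribs (x -36 to 18 mm) crosses the whole inside (y -114 to 114 mm); the tins stand in it.
- lid_mid (a point): Loose plywood lid: cover board 148 (x) x 244 (y) x 8 mm, below it a plug panel 126 x 222 x 8 mm that drops inside the box walls, on top a dark batten handle 20 (x) x 100 (y) x 30 mm. Point: in the handle, 13 mm under its top, 33 mm above the panel's underside. Fits either way round; seated, this point is 75 mm above the box origin. Starts on the table at the left, about a quarter turn off.
- tray: Fixed shallow steel tray between robot and box, 90 (x) x 160 (y) mm, rim 12 mm high, walls 4 mm, floor 4 mm above the origin at the centre of its underside. Empty at first.
- slot1 (a point): Middle of a compartment, on the box's inner floor, at box x = 0, y = -75 mm; axes as the box. Head pocket 46 mm wide from x = 18 to 66 mm, handle channel 28 mm wide from x = -66 to -36 mm, finger trough between. A brush centred here, head towards +x, lies flat; turned end for end or on a rib it stands too high for the lid.
- slot2 (a point): Middle of a compartment, on the box's inner floor, at box x = 0, y = -25 mm; axes as the box. Head pocket 46 mm wide from x = 18 to 66 mm, handle channel 28 mm wide from x = -66 to -36 mm, finger trough between. A brush centred here, head towards +x, lies flat; turned end for end or on a rib it stands too high for the lid.
- slot3 (a point): Middle of a compartment, on the box's inner floor, at box x = 0, y = 25 mm; axes as the box. Head pocket 46 mm wide from x = 18 to 66 mm, handle channel 28 mm wide from x = -66 to -36 mm, finger trough between. A brush centred here, head towards +x, lies flat; turned end for end or on a rib it stands too high for the lid.
- slot4 (a point): Middle of a compartment, on the box's inner floor, at box x = 0, y = 75 mm; axes as the box. Head pocket 46 mm wide from x = 18 to 66 mm, handle channel 28 mm wide from x = -66 to -36 mm, finger trough between. A brush centred here, head towards +x, lies flat; turned end for end or on a rib it stands too high for the lid.
- tin1_mid (a point): A closed round tin, 44 mm in diameter and 75 mm high, upright in the finger trough of the box at first; point at its centre, half-way up; z along its axis. Too tall for the closed box.
- tin2_mid (a point): A closed round tin, 44 mm in diameter and 75 mm high, upright in the finger trough of the box at first; point at its centre, half-way up; z along its axis. Too tall for the closed box.
- brush1_mid (a point): Wooden shoe brush lying flat on the table at the right, 120 mm long: handle 20 mm wide, 26 mm high; block head 38 mm wide, 42 mm long, 32 mm high. Point: in the handle, mid-length of the whole brush, 13 mm above its underside. x points to the head, which spans 18 to 60 mm; the handle ends at -60 mm. z up. One brush may be absent.
- brush2_mid (a point): Wooden shoe brush lying flat on the table at the right, 120 mm long: handle 20 mm wide, 26 mm high; block head 38 mm wide, 42 mm long, 32 mm high. Point: in the handle, mid-length of the whole brush, 13 mm above its underside. x points to the head, which spans 18 to 60 mm; the handle ends at -60 mm. z up. One brush may be absent.
- brush3_mid (a point): Wooden shoe brush lying flat on the table at the right, 120 mm long: handle 20 mm wide, 26 mm high; block head 38 mm wide, 42 mm long, 32 mm high. Point: in the handle, mid-length of the whole brush, 13 mm above its underside. x points to the head, which spans 18 to 60 mm; the handle ends at -60 mm. z up. One brush may be absent.
- brush4_mid (a point): Wooden shoe brush lying flat on the table at the right, 120 mm long: handle 20 mm wide, 26 mm high; block head 38 mm wide, 42 mm long, 32 mm high. Point: in the handle, mid-length of the whole brush, 13 mm above its underside. x points to the head, which spans 18 to 60 mm; the handle ends at -60 mm. z up. One brush may be absent.
- stone: A sharpening stone on a wooden base, 110 x 45 x 28 mm, lying among the brushes; not to be disturbed. Origin at the middle of its underside.
- hammer: A hammer lying at the far left; not to be disturbed. Origin at the middle of its underside.
- mug: A white mug at the left; not to be disturbed. Origin at the middle of its underside.
- cone: A white thread cone, 135 mm high, beyond the box; not to be disturbed. Origin at the middle of its underside.
- bottle: An amber bottle 150 mm high, at the right; not to be disturbed. Origin at the middle of its underside.
- driver: A screwdriver at the right, beside the brushes; not to be disturbed. Origin at the middle of its underside.
- last: A wooden shoe last, at the far right; not to be disturbed. Origin at the middle of its underside.

How it is judged:
By the outcome, as a careful person would: the job done as asked, in the order asked, and still so for the second after the job is handed in, with the robot touching nothing.
Of brush1, brush2, brush3, brush4 only 3 to 4 are there at a start; the rules pass over those that are not, and their reading is None.
At some moment in a run one of brush1, brush2, brush3, brush4 may be knocked a few centimetres aside while the robot is not near it.
It also fails if it takes over 210 s, if anything falls off the work surface, if the arm or the gripper's body presses on something with over 40 N, if the wrist force passes 120 N, or if a joint passes its speed limit or range.

## Working session

There is one attempt and no reset: what is moved stays moved. The work goes in short steps, Python scripts to look and compute and a tool call to move; the robot and the scene stay as the last step left them, time stands still between calls to the robot, and variables do not carry over. Pictures are saved under pics/ and viewed, at most 14 in all, crops included, and the job is handed in when it is done.

Besides the shell and the picture viewer there is one more tool, called after "Request:" as name(argument=value, ...) on one line, values as JSON. apply_moves: Moves the arm, as the interface text tells. Its arguments: {"type":"object","properties":{"targets":{"type":"array","items":{"type":"object","properties":{"dp":{"type":"array","items":{"type":"number"}},"yaw":{"type":"number"}}}},"grip":{"type":"number"},"squeeze":{"type":"number"}},"required":["targets"]}

```bash
ls; mkdir -p pics; cat > h.py <<'E'
import numpy as np, cv2
from plant import get_state, cams, r
def cap(n):
    s=get_state(); c=cams.capture(n); c['s']=s; return c
def save(c,f): cv2.imwrite('pics/'+f,cv2.cvtColor(c['image'],cv2.COLOR_RGB2BGR))
def Rt(c):
    if 'R' in c: return np.array(c['R']),np.array(c['t'])
    from scipy.spatial.transform import Rotation as Ro
    s=c['s'];T=np.eye(4);T[:3,:3]=Ro.from_euler('xyz',s['eef_rot'],degrees=True).as_matrix();T[:3,3]=s['tcp_pos']
    M=np.linalg.inv(T@np.array(c['T_tool_cam'])); return M[:3,:3],M[:3,3]
def cloud(c):
    R,t=Rt(c);z=c['range_z'].astype(float);v,u=np.mgrid[:z.shape[0],:z.shape[1]]
    P=np.stack([(u-c['cx'])/c['fx']*z,(v-c['cy'])/c['fy']*z,z],-1)
    W=(P-t)@R; W[z==0]=np.nan; return W
def ray(c,u,v,h):
    R,t=Rt(c);d=R.T@np.array([(u-c['cx'])/c['fx'],(v-c['cy'])/c['fy'],1]);o=-R.T@t
    return o+d*(h-o[2])/d[2]
E
python3 - <<'E'
from h import *
print(get_state())
for n in('scene','top'):
    c=cap(n);save(c,n+'0.png');np.savez(n+'0.npz',**{k:v for k,v in c.items() if k!='s'})
    W=cloud(c);print(n,c['fx'],-np.array(c['R']).T@c['t'],np.array(c['R'])[2]);
    for v in range(20,420,60): print([tuple(np.round(W[v,u],3)) for u in range(40,560,160)])
E
```

```text
pics
{'time_s': 0.0, 'joints': array([-4.73196487e+01,  2.05921319e+01,  6.32863511e-01, -2.04574725e-02,
       -7.01351895e+01, -1.65061230e+01]), 'qd': array([ 0.00701439, -0.02355973, -0.08440054,  0.02693699,  0.01494957,
        0.00512867]), 'joint_torque': array([-1.84200426e-04, -5.82722247e+01,  2.93054473e+01,  6.99724987e+00,
        6.84153638e-03, -1.90401124e-04]), 'tcp_pos': array([ 0.29751283, -0.60538653,  0.24760681]), 'eef_rot': array([ 1.79903970e+02, -8.40119419e-03, -1.53832732e+02]), 'contact_force': array([-0.1119275 , -0.74853714,  0.20439143]), 'moment': array([-0.0102204 , -0.02874735, -0.05306581]), 'gripper_force': 0.0, 'gripper_width': 0.08753076984877656}
scene 433.233330824492 [ 0.97103798 -0.53066375  1.16575762] [-0.29470001  0.43019259 -0.8532797 ]
[(np.float64(0.291), np.float64(-0.242), np.float64(0.727)), (np.float64(-1.097), np.float64(1.395), np.float64(-0.768)), (np.float64(0.345), np.float64(0.895), np.float64(0.097)), (np.float64(0.813), np.float64(2.1), np.float64(-0.406))]
[(np.float64(0.355), np.float64(-0.316), np.float64(0.69)), (np.fl
[... 2466 characters left out ...]
np.float64(0.898), np.float64(-0.001)), (np.float64(0.414), np.float64(0.293), np.float64(0.012)), (np.float64(0.403), np.float64(-0.307), np.float64(-0.001)), (np.float64(0.364), np.float64(-0.576), np.float64(0.642))]
[(np.float64(0.205), np.float64(0.882), np.float64(0.01)), (np.float64(0.193), np.float64(0.295), np.float64(-0.001)), (np.float64(0.181), np.float64(-0.298), np.float64(-0.006)), (np.float64(0.191), np.float64(-0.756), np.float64(0.259))]
[(np.float64(-0.009), np.float64(0.874), np.float64(0.005)), (np.float64(-0.02), np.float64(0.294), np.float64(0.003)), (np.float64(0.121), np.float64(-0.141), np.float64(0.813)), (np.float64(-0.042), np.float64(-0.866), np.float64(0.001))]
```

View pics/scene0.png

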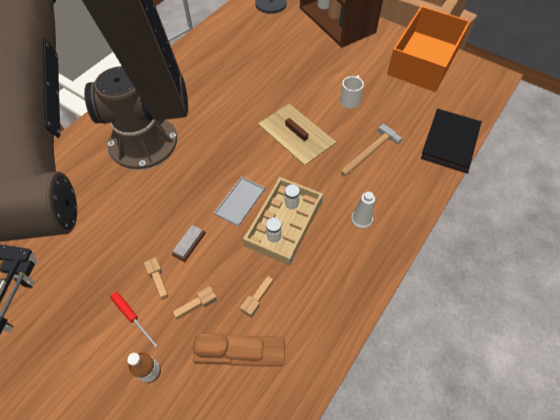

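View pics/top0.png

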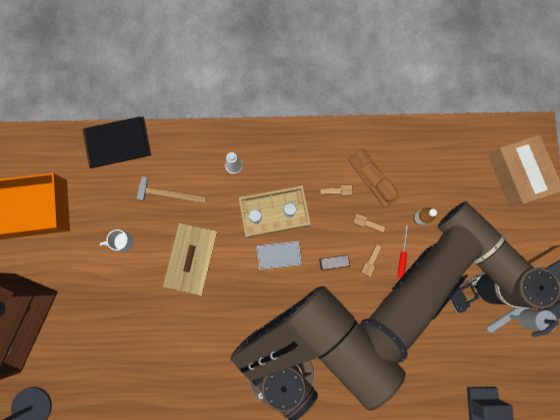

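The scene and top views show the box at top px (275,211), tins at (255,216) and (290,209), the tray at (279,255) and the lid at (190,260). Three brushes are present, at (336,190), (370,224) and (372,260), with the stone at (335,263).

```bash
cat > m.py <<'E'
from h import *
def rect(P):
    (c,(w,h),a)=cv2.minAreaRect(P.astype(np.float32)*1000)
    if w<h: a+=90;w,h=h,w
    return np.round(c,1),round(w,1),round(h,1),round((a+90)%180-90,1)  # long-axis angle
E
python3 - <<'E'
from m import *
for n in('scene','top'):
    c=cap(n);W=cloud(c);im=c['image'];hsv=cv2.cvtColor(im,cv2.COLOR_RGB2HSV)
    lab=cv2.connectedComponents
    # project known regions
    def blobs(mask,name,amin=15):
        k,L,st,ce=cv2.connectedComponentsWithStats(mask.astype(np.uint8))
        for i in range(1,k):
            if st[i,4]>=amin:
                P=W[L==i];P=P[~np.isnan(P[:,0])]
                if len(P)<amin: continue
                print(n,name,'px',np.round(ce[i]),st[i,4],rect(P[:,:2]),'z',np.round(np.percentile(P[:,2],[10,50,90]),3))
    ws=(W[...,0]>.25)&(W[...,0]<.85)&(W[...,1]>-.5)&(W[...,1]<.5)
    z=W[...,2]
    blobs(ws&(z>.012)&(z<.1),'high')
    blobs(ws&(z>.062)&(z<.1),'tin')
    for p in [(271,295),(194,303),(152,265)] if n=='scene' else [(336,190),(370,224),(372,260),(190,230),(345,210)]: print(p,hsv[p[1],p[0]],np.round(W[p[1],p[0]],3))
E
```

```text
scene high px [296. 133.] 1566 (array([425.3, 329.2]), 246.7, 150.7, -13.9) z [0.013 0.015 0.035]
scene high px [365. 154.] 416 (array([670.3, 386. ]), 239.0, 37.1, 76.2) z [0.015 0.02  0.025]
scene high px [397. 140.] 15 (array([729.9, 496.6]), 14.1, 10.2, 22.7) z [0.016 0.019 0.024]
scene high px [425. 153.] 19 (array([835.5, 496.9]), 24.7, 6.0, -0.6) z [0.014 0.022 0.024]
scene high px [282. 218.] 2393 (array([593.3,  12.1]), 249.6, 152.2, -80.3) z [0.016 0.042 0.077]
scene high px [363. 215.] 334 (array([786.5, 152.2]), 60.2, 39.6, 16.9) z [0.019 0.053 0.091]
scene high px [187. 242.] 465 (array([ 401.5, -212.3]), 103.6, 42.9, -83.1) z [0.019 0.025 0.028]
scene high px [156. 276.] 406 (array([ 406.5, -348.3]), 122.4, 38.1, -28.0) z [0.02  0.025 0.031]
scene high px [255. 298.] 437 (array([ 669.7, -224.9]), 120.9, 37.6, -87.7) z [0.02  0.026 0.031]
scene high px [196. 302.] 459 (array([ 542.5, -344.7]), 119.1, 38.4, 67.6) z [0.019 0.025 0.031]
scene high px [125. 309.] 351 (array([ 417.2, -466.1]), 161.7, 24.9, -9.8) z [0.014 0.02  0.024]
scene high px [239. 350.] 2641 (array([ 71
[... 1615 characters left out ...]
]
top high px [335. 263.] 324 (array([ 394. , -208.9]), 106.9, 44.8, -83.5) z [0.017 0.027 0.033]
top tin px [233. 165.] 56 (array([764.6, 161.1]), 49.7, 30.6, -73.0) z [0.064 0.08  0.094]
top tin px [387. 190.] 322 (array([ 659.4, -404. ]), 92.6, 57.7, 29.5) z [0.068 0.08  0.087]
top tin px [289. 209.] 123 (array([589.5, -43.3]), 45.3, 40.9, -4.3) z [0.075 0.08  0.085]
top tin px [255. 216.] 125 (array([566.7,  84.4]), 43.4, 42.7, 38.0) z [0.073 0.08  0.085]
(336, 190) [ 16 119 201] [ 0.667 -0.224  0.029]
(370, 224) [ 16 114 205] [ 0.535 -0.346  0.027]
(372, 260) [ 16 117 202] [ 0.401 -0.348  0.019]
(190, 230) [ 20  98 182] [0.527 0.331 0.015]
(345, 210) [ 13 156 149] [ 0.595 -0.26  -0.006]
```

Request:
apply_moves(targets=[{"dp": [0,0,0.06],"yaw": 0},{"dp": [0,0,0.06],"yaw": 0},{"dp": [0.26,0.625,0.1],"yaw": 73.5},{"dp": [0.26,0.625,0.1],"yaw": 73.5},{"dp": [0.26,0.625,0.1],"yaw": 73.5},{"dp": [0.26,0.625,0.1],"yaw": 73.5},{"dp": [0.26,0.625,0.1],"yaw": 73.5},{"dp": [0.26,0.625,0.1],"yaw": 73.5},{"dp": [0.26,0.625,0.1],"yaw": 73.5},{"dp": [0.26,0.625,0.1],"yaw": 73.5},{"dp": [0.26,0.625,0.1],"yaw": 73.5},{"dp": [0.26,0.625,0.1],"yaw": 73.5},{"dp": [0.26,0.625,0.1],"yaw": 73.5},{"dp": [0.26,0.625,0.1],"yaw": 73.5},{"dp": [0.26,0.625,0.1],"yaw": 73.5},{"dp": [0.26,0.625,0.1],"yaw": 73.5},{"dp": [0.26,0.625,0.1],"yaw": 73.5},{"dp": [0.26,0.625,0.1],"yaw": 73.5},{"dp": [0.26,0.625,0.1],"yaw": 73.5},{"dp": [0.26,0.625,0.1],"yaw": 73.5}], grip=-1, squeeze=30)

```text
time_s: 1.87
tcp_pos: [0.5586, 0.0222, 0.3479]
eef_rot: [180.0, 0.0, -80.1]
contact_force: [0.1, -0.1, 0.4]
gripper_width: 0.0879
gripper_force: 0.0
```

```bash
python3 - <<'E'
from m import *
c=cap('wrist');save(c,'w1.png');s=c['s'];print(s['time_s'],s['tcp_pos'],s['eef_rot'],s['joints'])
W=cloud(c);z=W[...,2];
print(np.round(np.nanpercentile(z,[1,5,20,50,80,99]),3))
def blobs(mask,name,amin=150):
    k,L,st,ce=cv2.connectedComponentsWithStats(mask.astype(np.uint8))
    for i in range(1,k):
        if st[i,4]>=amin:
            P=W[L==i]; print(name,'px',np.round(ce[i]),st[i,4],rect(P[:,:2]),'z',np.round(np.percentile(P[:,2],[10,50,90]),3))
blobs((z>.068)&(z<.1),'tin')
blobs((z>.042)&(z<.058),'rim')
d=np.load('top0.npz');Wt=cloud(d);a=Wt[(Wt[...,0]>.57)&(Wt[...,0]<.67)&(Wt[...,1]>-.46)&(Wt[...,1]<-.37)&(Wt[...,2]>.015)]
for p in a[::6]: print(np.round(p,3).tolist(),end=' ')
hs=cv2.cvtColor(d['image'],cv2.COLOR_RGB2HSV);m=(hs[...,1]<60)&(Wt[...,0]>.38)&(Wt[...,0]<.52)&(Wt[...,1]>-.12)&(Wt[...,1]<.13)
print('tray',rect(Wt[m][:,:2]),m.sum())
E
```

```text
1.8667 [0.55863763 0.02222527 0.34787398] [ 1.79950984e+02  5.42272982e-03 -8.01307659e+01] [ 2.23311886e+01  6.79214339e+00 -4.68047318e+00 -1.61931646e-02
 -7.85740751e+01 -1.24587379e+01]
[-0.748  0.     0.001  0.004  0.418  0.445]
tin px [266. 132.] 964 (array([592.1, -42.3]), 44.3, 44.1, -34.9) z [0.082 0.083 0.084]
tin px [267. 225.] 795 (array([570.1,  84.6]), 44.3, 43.0, -81.8) z [0.081 0.083 0.084]
tin px [125. 243.] 238 (array([770.7, 155.3]), 48.8, 22.9, -35.7) z [0.069 0.076 0.088]
rim px [260. 160.] 3561 (array([590.4,  14. ]), 244.3, 150.9, -80.4) z [0.048 0.052 0.053]
rim px [137. 239.] 237 (array([769.5, 157. ]), 53.8, 28.4, -46.1) z [0.044 0.05  0.056]
[0.669, -0.375, 0.079] [0.667, -0.395, 0.088] [0.666, -0.417, 0.088] [0.664, -0.378, 0.082] [0.664, -0.4, 0.08] [0.664, -0.422, 0.081] [0.662, -0.376, 0.074] [0.659, -0.395, 0.087] [0.66, -0.419, 0.08] [0.661, -0.371, 0.061] [0.655, -0.386, 0.091] [0.656, -0.414, 0.084] [0.664, -0.371, 0.028] [0.654, -0.382, 0.078] [0.651, -0.401, 0.088] [0.652, -0.425, 0.081] [0.655, -0.376, 0.055] [0.651, -0.394, 0.074] [0.649, -0.41
[... 363 characters left out ...]
431, 0.085] [0.641, -0.386, 0.024] [0.631, -0.395, 0.081] [0.63, -0.417, 0.081] [0.633, -0.443, 0.063] [0.637, -0.389, 0.025] [0.627, -0.399, 0.078] [0.627, -0.421, 0.078] [0.636, -0.457, 0.027] [0.63, -0.392, 0.045] [0.625, -0.408, 0.069] [0.625, -0.43, 0.07] [0.63, -0.385, 0.024] [0.622, -0.397, 0.069] [0.621, -0.418, 0.072] [0.629, -0.455, 0.02] [0.621, -0.397, 0.052] [0.617, -0.415, 0.071] [0.626, -0.451, 0.019] [0.619, -0.403, 0.041] [0.617, -0.424, 0.049] [0.618, -0.4, 0.025] [0.616, -0.421, 0.032] [0.614, -0.396, 0.023] [0.614, -0.418, 0.026] [0.611, -0.408, 0.022] [0.607, -0.399, 0.024] [0.604, -0.397, 0.016] [0.6, -0.404, 0.018] tray (array([440.6,  17.1]), 200.0, 118.1, -88.5) 1026
```

View pics/w1.png

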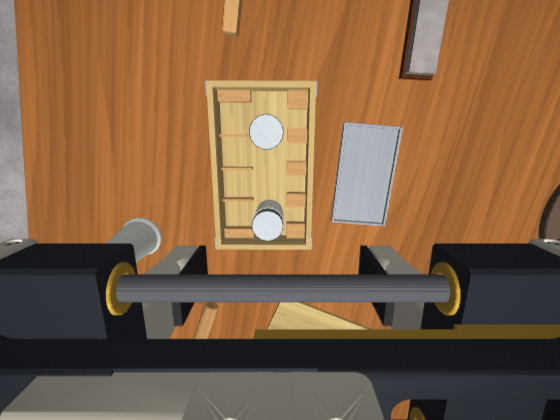

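Wrist view: tins at px (266,132) and (267,225), with tray corners near (345,123), (401,127), (384,225) and (333,221).

```bash
python3 - <<'E'
from m import *
c=cap('wrist');P=np.array([ray(c,*p,.012)[:2] for p in [(345,123),(401,127),(384,225),(333,221)]])
print(rect(P),c['s']['tcp_pos'])
E
```

```text
(array([427.3,  -2.5]), 157.7, 86.1, -84.3) [0.55791129 0.02067665 0.34790414]
```

Request:
apply_moves(targets=[{"dp": [0.013,0.063,-0.2],"yaw": 0},{"dp": [0.013,0.063,-0.2],"yaw": 0},{"dp": [0.013,0.063,-0.2],"yaw": 0},{"dp": [0.013,0.063,-0.2],"yaw": 0},{"dp": [0.013,0.063,-0.2],"yaw": 0},{"dp": [0.013,0.063,-0.2],"yaw": 0},{"dp": [0.013,0.063,-0.2],"yaw": 0},{"dp": [0.013,0.063,-0.2],"yaw": 0},{"dp": [0.013,0.063,-0.2],"yaw": 0}])

```text
time_s: 2.72
tcp_pos: [0.572, 0.0817, 0.1511]
eef_rot: [-179.8, 0.0, -80.4]
contact_force: [0.4, 0.2, 0.4]
gripper_width: 0.0877
gripper_force: 0.0
```

Request:
apply_moves(targets=[{"dp": [-0.001,0.002,-0.035],"yaw": 0},{"dp": [-0.001,0.002,-0.072],"yaw": 0},{"dp": [-0.001,0.002,-0.075],"yaw": 0},{"dp": [-0.001,0.002,-0.075],"yaw": 0},{"dp": [-0.001,0.002,-0.075],"yaw": 0}])

```text
time_s: 3.13
tcp_pos: [0.5708, 0.0842, 0.0759]
eef_rot: [-179.9, 0.0, -80.3]
contact_force: [0.6, 0.4, 0.8]
gripper_width: 0.0873
gripper_force: 0.0
```

Request:
apply_moves(targets=[{"dp": [0,0,0],"yaw": 0},{"dp": [0,0,0],"yaw": 0},{"dp": [0,0,0],"yaw": 0},{"dp": [0,0,0],"yaw": 0},{"dp": [0,0,0],"yaw": 0},{"dp": [0,0,0],"yaw": 0},{"dp": [0,0,0.01],"yaw": 0},{"dp": [0,0,0.04],"yaw": 0},{"dp": [0,0,0.08],"yaw": 0},{"dp": [0,0,0.08],"yaw": 0},{"dp": [0,0,0.08],"yaw": 0}], grip=1, squeeze=30)

```text
time_s: 4.05
tcp_pos: [0.5711, 0.0849, 0.1567]
eef_rot: [-179.7, 0.1, -80.3]
contact_force: [-1.1, -0.1, -1.1]
gripper_width: 0.0432
gripper_force: 30.0
```

Request:
apply_moves(targets=[{"dp": [-0.147,-0.051,0],"yaw": -4},{"dp": [-0.147,-0.051,0],"yaw": -4},{"dp": [-0.147,-0.051,0],"yaw": -4},{"dp": [-0.147,-0.051,0],"yaw": -4},{"dp": [-0.147,-0.051,0],"yaw": -4},{"dp": [-0.147,-0.051,0],"yaw": -4},{"dp": [-0.147,-0.051,-0.04],"yaw": -4},{"dp": [-0.147,-0.051,-0.065],"yaw": -4},{"dp": [-0.147,-0.051,-0.075],"yaw": -4},{"dp": [-0.147,-0.051,-0.078],"yaw": -4},{"dp": [-0.147,-0.051,-0.081],"yaw": -4},{"dp": [-0.147,-0.051,-0.081],"yaw": -4},{"dp": [-0.147,-0.051,-0.081],"yaw": -4}])

```text
time_s: 5.13
tcp_pos: [0.4257, 0.0341, 0.0745]
eef_rot: [-179.8, -0.0, -84.2]
contact_force: [-3.3, -2.8, 24.5]
gripper_width: 0.0435
gripper_force: 30.0
```

Request:
apply_moves(targets=[{"dp": [0,0,0.001],"yaw": 0},{"dp": [0,0,0.001],"yaw": 0},{"dp": [0,0,0.001],"yaw": 0},{"dp": [0,0,0.001],"yaw": 0},{"dp": [0,0,0.001],"yaw": 0},{"dp": [0,0,0.04],"yaw": 0},{"dp": [0,0,0.08],"yaw": 0},{"dp": [0.169,-0.076,0.09],"yaw": 4},{"dp": [0.169,-0.076,0.09],"yaw": 4},{"dp": [0.169,-0.076,0.09],"yaw": 4},{"dp": [0.169,-0.076,0.09],"yaw": 4},{"dp": [0.169,-0.076,0.09],"yaw": 4},{"dp": [0.169,-0.076,0.09],"yaw": 4},{"dp": [0.169,-0.076,0.09],"yaw": 4},{"dp": [0.169,-0.076,0.05],"yaw": 4},{"dp": [0.169,-0.076,0.01],"yaw": 4},{"dp": [0.169,-0.076,0.003],"yaw": 4},{"dp": [0.169,-0.076,0.003],"yaw": 4},{"dp": [0.169,-0.076,0.003],"yaw": 4}], grip=-1)

```text
time_s: 6.72
tcp_pos: [0.5912, -0.0424, 0.0759]
eef_rot: [179.9, -0.0, -80.3]
contact_force: [0.2, -0.5, -0.1]
gripper_width: 0.0874
gripper_force: 0.0
```

Request:
apply_moves(targets=[{"dp": [0,0,0],"yaw": 0},{"dp": [0,0,0],"yaw": 0},{"dp": [0,0,0],"yaw": 0},{"dp": [0,0,0],"yaw": 0},{"dp": [0,0,0],"yaw": 0},{"dp": [0,0,0],"yaw": 0},{"dp": [0,0,0.01],"yaw": 0},{"dp": [0,0,0.04],"yaw": 0},{"dp": [0,0,0.08],"yaw": 0},{"dp": [0,0,0.08],"yaw": 0},{"dp": [0,0,0.08],"yaw": 0}], grip=1, squeeze=30)

```text
time_s: 7.63
tcp_pos: [0.5933, -0.0425, 0.1589]
eef_rot: [-179.7, 0.0, -80.3]
contact_force: [0.1, 0.1, -2.7]
gripper_width: 0.043
gripper_force: 30.0
```

Request:
apply_moves(targets=[{"dp": [-0.161,0.003,0],"yaw": -4},{"dp": [-0.161,0.003,0],"yaw": -4},{"dp": [-0.161,0.003,0],"yaw": -4},{"dp": [-0.161,0.003,0],"yaw": -4},{"dp": [-0.161,0.003,0],"yaw": -4},{"dp": [-0.161,0.003,0],"yaw": -4},{"dp": [-0.161,0.003,-0.04],"yaw": -4},{"dp": [-0.161,0.003,-0.065],"yaw": -4},{"dp": [-0.161,0.003,-0.075],"yaw": -4},{"dp": [-0.161,0.003,-0.078],"yaw": -4},{"dp": [-0.161,0.003,-0.0805],"yaw": -4},{"dp": [-0.161,0.003,-0.0805],"yaw": -4},{"dp": [-0.161,0.003,-0.0805],"yaw": -4}])

```text
time_s: 8.72
tcp_pos: [0.4342, -0.0395, 0.0773]
eef_rot: [-179.7, -0.1, -84.2]
contact_force: [-3.3, -2.4, 25.2]
gripper_width: 0.0434
gripper_force: 30.0
```

Request:
apply_moves(targets=[{"dp": [0,0,0.0],"yaw": 0},{"dp": [0,0,0.0],"yaw": 0},{"dp": [0,0,0.0],"yaw": 0},{"dp": [0,0,0.001],"yaw": 0},{"dp": [0,0,0.001],"yaw": 0},{"dp": [0,0,0.04],"yaw": 0},{"dp": [0,0,0.08],"yaw": 0},{"dp": [0,0,0.16],"yaw": 0},{"dp": [0,0,0.16],"yaw": 0},{"dp": [0.02,-0.15,0.3],"yaw": 10},{"dp": [0.02,-0.15,0.3],"yaw": 10},{"dp": [0.02,-0.15,0.3],"yaw": 10},{"dp": [0.02,-0.15,0.3],"yaw": 10},{"dp": [0.02,-0.15,0.3],"yaw": 10},{"dp": [0.02,-0.15,0.3],"yaw": 10},{"dp": [0.02,-0.15,0.3],"yaw": 10},{"dp": [0.02,-0.15,0.3],"yaw": 10}], grip=-1)

```text
time_s: 10.13
tcp_pos: [0.4503, -0.1897, 0.3741]
eef_rot: [179.9, 0.1, -74.4]
contact_force: [-0.2, -0.3, -0.5]
gripper_width: 0.0876
gripper_force: 0.0
```

```bash
cat >> m.py <<'E'
def brushes(name='scene',c=None):
    c=c or cap(name);W=cloud(c);z=W[...,2]
    ws=(W[...,0]>.25)&(W[...,0]<.85)&(W[...,1]>-.5)&(W[...,1]<.25)&(z>.014)&(z<.1)
    k,L,st,ce=cv2.connectedComponentsWithStats(ws.astype(np.uint8))
    for i in range(1,k):
        P=W[L==i]
        if len(P)<60: continue
        R_=rect(P[:,:2]); 
        d=''
        if 100<R_[1]<135 and R_[2]<50:
            a=np.deg2rad(R_[3]);q=(P[:,:2]*1000-R_[0])@[np.cos(a),np.sin(a)]
            # head end: more area
            d='yaw %.0f'%(R_[3]+(0 if (q>0).sum()>(q<0).sum() else 180))
        print(name,np.round(ce[i]),len(P),R_,'z90 %.3f'%np.percentile(P[:,2],90),d)
E
python3 - <<'E'
from m import *
for n in('scene','wrist','top'): brushes(n)
c=cap('wrist');save(c,'w2.png');print(c['s']['tcp_pos'],c['s']['eef_rot'])
E
```

```text
scene [245. 185.] 292 (array([429.7,  32.9]), 45.5, 44.6, -56.6) z90 0.078 
scene [282. 218.] 1787 (array([593.5,  12.3]), 248.4, 151.7, -80.4) z90 0.049 
scene [232. 203.] 304 (array([438.5, -41.5]), 45.9, 43.9, -52.7) z90 0.078 
scene [363. 214.] 323 (array([785.4, 151.6]), 57.5, 36.1, 14.7) z90 0.091 
scene [187. 241.] 446 (array([ 400.5, -209.5]), 102.7, 43.1, -81.6) z90 0.028 yaw -82
scene [155. 275.] 401 (array([ 406.5, -348.2]), 122.0, 38.0, -28.3) z90 0.031 yaw 152
scene [255. 298.] 435 (array([ 669.7, -225.1]), 119.4, 39.7, -88.8) z90 0.031 yaw -89
scene [196. 302.] 449 (array([ 541.5, -344.3]), 118.9, 38.4, 66.5) z90 0.031 yaw 66
scene [123. 306.] 301 (array([ 386.5, -460.7]), 103.5, 23.8, -10.0) z90 0.024 yaw -10
scene [238. 350.] 2600 (array([ 718.7, -371.7]), 234.2, 74.0, 33.8) z90 0.081 
wrist [120.  20.] 5485 (array([ 713.9, -366.9]), 232.8, 73.1, 32.5) z90 0.051 
wrist [384.  13.] 1038 (array([ 382.1, -458.5]), 95.3, 25.7, -10.6) z90 0.027 
wrist [250.  64.] 1673 (array([ 538.1, -342.8]), 119.8, 38.4, 67.1) z90 0.034 yaw 67
wrist [343.  87.] 1600 (array([ 403.4, -346.
[... 463 characters left out ...]
 546 (array([425.3,  45.9]), 65.0, 45.0, -88.3) z90 0.082 
top [374. 178.] 1128 (array([ 711. , -368.2]), 232.6, 74.9, 32.1) z90 0.083 
top [234. 167.] 129 (array([761.5, 161. ]), 59.6, 38.4, -71.3) z90 0.089 
top [267. 203.] 556 (array([592.4,  13.5]), 249.5, 150.2, -77.6) z90 0.053 
top [338. 191.] 230 (array([ 664.1, -223.8]), 120.0, 35.9, 89.2) z90 0.035 yaw 269
top [371. 262.] 205 (array([ 399.4, -348.5]), 119.1, 36.3, -29.9) z90 0.035 yaw 150
top [402. 265.] 174 (array([ 382.3, -460.1]), 101.5, 27.1, -11.8) z90 0.029 yaw 168
top [331. 263.] 203 (array([ 393.5, -194. ]), 72.4, 43.2, -81.8) z90 0.034 
[ 0.45025675 -0.18893286  0.37393886] [ 1.79901317e+02  5.05989572e-02 -7.42638695e+01]
```

View pics/w2.png

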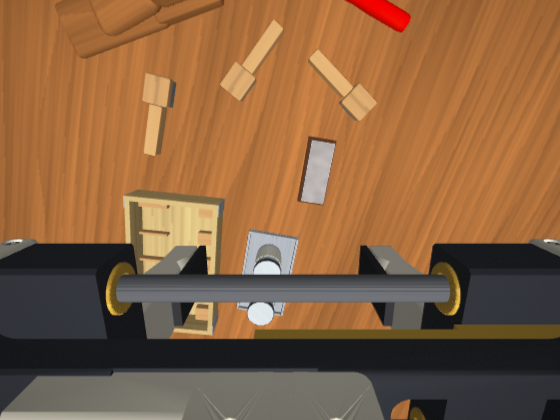

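Wrist view: three brushes at px (155,109), (250,64) and (343,87), the stone at (317,172), and both tins upright in the tray. Picking brush A first.

Request:
apply_moves(targets=[{"dp": [0.217,-0.034,-0.15],"yaw": -15.2},{"dp": [0.217,-0.034,-0.15],"yaw": -15.2},{"dp": [0.217,-0.034,-0.15],"yaw": -15.2},{"dp": [0.217,-0.034,-0.15],"yaw": -15.2},{"dp": [0.217,-0.034,-0.15],"yaw": -15.2},{"dp": [0.217,-0.034,-0.15],"yaw": -15.2},{"dp": [0.217,-0.034,-0.27],"yaw": -15.2},{"dp": [0.217,-0.034,-0.27],"yaw": -15.2},{"dp": [0.217,-0.034,-0.27],"yaw": -15.2},{"dp": [0.217,-0.034,-0.27],"yaw": -15.2},{"dp": [0.217,-0.034,-0.27],"yaw": -15.2}], grip=-1)

```text
time_s: 11.25
tcp_pos: [0.6658, -0.2228, 0.1017]
eef_rot: [179.6, 0.0, -89.5]
contact_force: [-0.4, 0.5, 0.9]
gripper_width: 0.0876
gripper_force: 0.0
```

```bash
python3 - <<'E'
from m import *
s=get_state();print(s['tcp_pos'],s['eef_rot'])
brushes('scene')
E
```

```text
[ 0.66581911 -0.22281397  0.10168016] [ 1.79585711e+02  2.94786810e-02 -8.94690105e+01]
scene [301. 223.] 729 (array([631.2,  17.2]), 246.5, 76.3, -80.2) z90 0.049 
scene [363. 214.] 322 (array([785.4, 151.4]), 57.4, 35.6, 14.8) z90 0.090 
scene [187. 241.] 445 (array([ 400.2, -211.3]), 104.1, 40.5, -83.7) z90 0.028 yaw -84
scene [156. 276.] 407 (array([ 407.4, -349.2]), 121.8, 38.1, -28.6) z90 0.031 yaw 151
scene [197. 302.] 446 (array([ 540.6, -343.6]), 119.3, 39.9, 65.6) z90 0.031 yaw 66
scene [251. 304.] 292 (array([ 671.2, -251.3]), 67.1, 38.7, -89.7) z90 0.032 
scene [123. 307.] 312 (array([ 387.7, -460.9]), 101.9, 24.6, -9.9) z90 0.025 yaw -10
scene [238. 350.] 2597 (array([ 719. , -371.9]), 233.7, 74.2, 34.3) z90 0.081
```

Request:
apply_moves(targets=[{"dp": [0.001,0,-0.04],"yaw": 0},{"dp": [0.001,0,-0.065],"yaw": 0},{"dp": [0.001,0,-0.075],"yaw": 0},{"dp": [0.001,0,-0.075],"yaw": 0},{"dp": [0.001,0,-0.075],"yaw": 0}])

```text
time_s: 11.72
tcp_pos: [0.6702, -0.224, 0.0329]
eef_rot: [-179.8, -0.1, -89.5]
contact_force: [-0.0, -0.2, 0.8]
gripper_width: 0.0875
gripper_force: 0.0
```

Request:
apply_moves(targets=[{"dp": [0,0,0],"yaw": 0},{"dp": [0,0,0],"yaw": 0},{"dp": [0,0,0],"yaw": 0},{"dp": [0,0,0],"yaw": 0},{"dp": [0,0,0],"yaw": 0},{"dp": [0,0,0],"yaw": 0},{"dp": [0,0,0],"yaw": 0},{"dp": [0,0,0.01],"yaw": 0},{"dp": [0,0,0.04],"yaw": 0},{"dp": [0,0,0.08],"yaw": 0},{"dp": [0,0,0.12],"yaw": 0},{"dp": [0,0,0.12],"yaw": 0},{"dp": [0,0,0.12],"yaw": 0}], grip=1, squeeze=30)

```text
time_s: 12.8
tcp_pos: [0.6706, -0.2241, 0.1546]
eef_rot: [-179.6, -0.1, -89.5]
contact_force: [-1.3, -0.2, -0.6]
gripper_width: 0.0064
gripper_force: 0.0
```

```bash
python3 - <<'E'
from m import *
s=get_state();print(s['tcp_pos'],s['gripper_width'],s['gripper_force'])
brushes('scene')
c=cap('wrist');save(c,'w3.png');c=cap('scene');cv2.imwrite('pics/s3.png',cv2.resize(cv2.cvtColor(c['image'][180:400,100:320],cv2.COLOR_RGB2BGR),None,fx=2.5,fy=2.5))
E
```

```text
[ 0.67055942 -0.22408711  0.1546028 ] 0.006411281024010709 0.0
scene [302. 218.] 782 (array([610.5,  15.2]), 248.5, 116.9, -80.4) z90 0.049 
scene [363. 214.] 323 (array([785.2, 151.2]), 57.6, 37.3, 12.9) z90 0.091 
scene [187. 241.] 446 (array([ 400.1, -210.4]), 102.5, 40.5, -82.6) z90 0.028 yaw -83
scene [155. 275.] 400 (array([ 406.6, -348.2]), 121.6, 37.9, -28.1) z90 0.031 yaw 152
scene [197. 302.] 451 (array([ 543.6, -345.1]), 119.1, 39.5, 69.8) z90 0.031 yaw 70
scene [252. 302.] 332 (array([ 670.9, -243.6]), 83.3, 39.0, -89.3) z90 0.031 
scene [123. 307.] 313 (array([ 387.6, -461.2]), 102.6, 25.0, -10.7) z90 0.024 yaw -11
scene [238. 350.] 2592 (array([ 719. , -371.6]), 234.0, 74.9, 33.7) z90 0.081
```

View pics/s3.png

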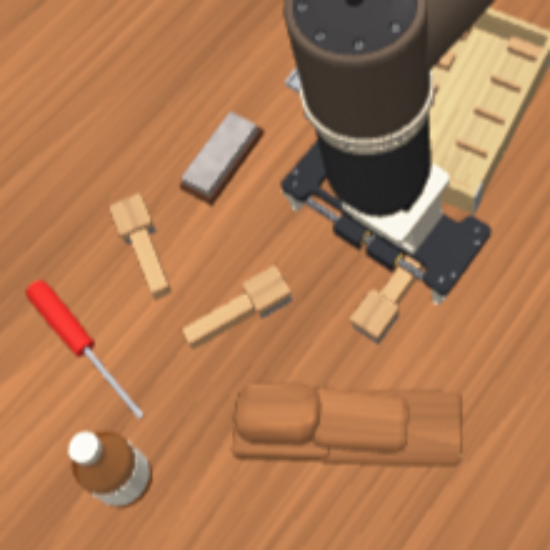

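The fingers had not finished closing before the lift, so the brush stayed put on the table (crop px 390,300). I'll retry with a longer close.

Request:
apply_moves(targets=[{"dp": [-0.003,0.001,0],"yaw": 0},{"dp": [-0.003,0.001,0],"yaw": 0},{"dp": [-0.003,0.001,0],"yaw": 0},{"dp": [-0.003,0.001,0],"yaw": 0},{"dp": [-0.003,0.001,0],"yaw": 0},{"dp": [-0.003,0.001,-0.04],"yaw": 0},{"dp": [-0.003,0.001,-0.08],"yaw": 0},{"dp": [-0.003,0.001,-0.11],"yaw": 0},{"dp": [-0.003,0.001,-0.125],"yaw": 0},{"dp": [-0.003,0.001,-0.125],"yaw": 0},{"dp": [-0.003,0.001,-0.125],"yaw": 0},{"dp": [-0.003,0.001,-0.125],"yaw": 0}], grip=-0.36)

```text
time_s: 13.95
tcp_pos: [0.6658, -0.2228, 0.0249]
eef_rot: [180.0, -0.0, -89.5]
contact_force: [0.2, -0.8, 0.2]
gripper_width: 0.0595
gripper_force: 0.0
```

Request:
apply_moves(targets=[{"dp": [0,0,0],"yaw": 0},{"dp": [0,0,0],"yaw": 0},{"dp": [0,0,0],"yaw": 0},{"dp": [0,0,0],"yaw": 0},{"dp": [0,0,0],"yaw": 0},{"dp": [0,0,0],"yaw": 0},{"dp": [0,0,0],"yaw": 0},{"dp": [0,0,0],"yaw": 0},{"dp": [0,0,0],"yaw": 0}], grip=1, squeeze=30)

```text
time_s: 14.7
tcp_pos: [0.6658, -0.2228, 0.0251]
eef_rot: [-180.0, -0.0, -89.5]
contact_force: [-0.2, -0.3, -0.2]
gripper_width: 0.0198
gripper_force: 30.0
```

Request:
apply_moves(targets=[{"dp": [0,0,0.04],"yaw": 0},{"dp": [0,0,0.08],"yaw": 0},{"dp": [0,0,0.12],"yaw": 0},{"dp": [-0.063,0.163,0.15],"yaw": 99.2},{"dp": [-0.063,0.163,0.15],"yaw": 99.2},{"dp": [-0.063,0.163,0.15],"yaw": 99.2},{"dp": [-0.063,0.163,0.15],"yaw": 99.2},{"dp": [-0.063,0.163,0.15],"yaw": 99.2},{"dp": [-0.063,0.163,0.15],"yaw": 99.2},{"dp": [-0.063,0.163,0.15],"yaw": 99.2},{"dp": [-0.063,0.163,0.15],"yaw": 99.2},{"dp": [-0.063,0.163,0.15],"yaw": 99.2},{"dp": [-0.063,0.163,0.15],"yaw": 99.2},{"dp": [-0.063,0.163,0.15],"yaw": 99.2},{"dp": [-0.063,0.163,0.15],"yaw": 99.2},{"dp": [-0.063,0.163,0.15],"yaw": 99.2},{"dp": [-0.063,0.163,0.15],"yaw": 99.2},{"dp": [-0.063,0.163,0.15],"yaw": 99.2},{"dp": [-0.063,0.163,0.15],"yaw": 99.2},{"dp": [-0.063,0.163,0.15],"yaw": 99.2}])

```text
time_s: 16.37
tcp_pos: [0.6026, -0.0598, 0.175]
eef_rot: [-180.0, 0.0, 9.5]
contact_force: [0.6, 0.2, -1.3]
gripper_width: 0.0198
gripper_force: 30.0
```

```bash
python3 - <<'E'
from m import *
c=cap('wrist');save(c,'w4.png');s=c['s'];print(s['tcp_pos'],s['eef_rot'],s['gripper_width'])
W=cloud(c);z=W[...,2];np.save('w4.npy',W)
m=(z>.042)&(z<.058)&(W[...,0]>.45)&(W[...,0]<.72)&(W[...,1]>-.15)&(W[...,1]<.2)
k,L,st,ce=cv2.connectedComponentsWithStats(m.astype(np.uint8))
for i in range(1,k):
    if st[i,4]>300: print(np.round(ce[i]),st[i,4],rect(W[L==i][:,:2]))
E
```

```text
[ 0.60258298 -0.05977809  0.17499246] [-1.79997868e+02  9.30696261e-03  9.46589581e+00] 0.01975437205569495
[176. 169.] 6243 (array([594.5,  14.3]), 245.0, 140.6, -80.3)
```

View pics/w4.png

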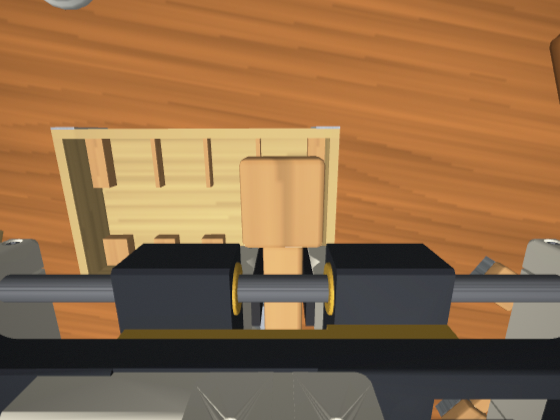

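Request:
apply_moves(targets=[{"dp": [0.0,0,-0.04],"yaw": 0.3},{"dp": [0,0,-0.08],"yaw": 0.3},{"dp": [0,0,-0.105],"yaw": 0.3},{"dp": [0,0,-0.12],"yaw": 0.3},{"dp": [0,0,-0.13],"yaw": 0.3},{"dp": [0,0,-0.137],"yaw": 0.3},{"dp": [0,0,-0.142],"yaw": 0.3},{"dp": [0,0,-0.142],"yaw": 0.3},{"dp": [0,0,-0.142],"yaw": 0.3}])

```text
time_s: 17.17
tcp_pos: [0.6032, -0.0597, 0.0338]
eef_rot: [180.0, -0.1, 10.0]
contact_force: [0.1, -0.3, -0.1]
gripper_width: 0.02
gripper_force: 30.0
```

Request:
apply_moves(targets=[{"dp": [0,0,-0.002],"yaw": 0},{"dp": [0,0,-0.002],"yaw": 0},{"dp": [0,0,-0.002],"yaw": 0}])

```text
time_s: 17.42
tcp_pos: [0.603, -0.0597, 0.0317]
eef_rot: [-180.0, -0.1, 10.0]
contact_force: [0.6, -0.1, -0.6]
gripper_width: 0.0194
gripper_force: 30.0
```

Request:
apply_moves(targets=[{"dp": [0,0,0.0],"yaw": 0},{"dp": [0,0,0.0],"yaw": 0},{"dp": [0,0,0.0],"yaw": 0},{"dp": [0,0,0.0],"yaw": 0},{"dp": [0,0,0.02],"yaw": 0},{"dp": [0,0,0.06],"yaw": 0},{"dp": [0,0,0.1],"yaw": 0},{"dp": [0,0,0.14],"yaw": 0},{"dp": [0,0,0.14],"yaw": 0}], grip=0.32)

```text
time_s: 18.17
tcp_pos: [0.6071, -0.0597, 0.1801]
eef_rot: [179.9, -0.7, 10.1]
contact_force: [1.0, 0.0, 1.1]
gripper_width: 0.0302
gripper_force: 0.0
```

Request:
apply_moves(targets=[{"dp": [-0.065,-0.283,0],"yaw": -122.7},{"dp": [-0.065,-0.283,0],"yaw": -122.7},{"dp": [-0.065,-0.283,0],"yaw": -122.7},{"dp": [-0.065,-0.283,0],"yaw": -122.7},{"dp": [-0.065,-0.283,0],"yaw": -122.7},{"dp": [-0.065,-0.283,0],"yaw": -122.7},{"dp": [-0.065,-0.283,0],"yaw": -122.7},{"dp": [-0.065,-0.283,0],"yaw": -122.7},{"dp": [-0.065,-0.283,0],"yaw": -122.7},{"dp": [-0.065,-0.283,0],"yaw": -122.7},{"dp": [-0.065,-0.283,0],"yaw": -122.7},{"dp": [-0.065,-0.283,0],"yaw": -122.7},{"dp": [-0.065,-0.283,0],"yaw": -122.7},{"dp": [-0.065,-0.283,0],"yaw": -122.7},{"dp": [-0.065,-0.283,0],"yaw": -122.7},{"dp": [-0.065,-0.283,0],"yaw": -122.7},{"dp": [-0.065,-0.283,0],"yaw": -122.7},{"dp": [-0.065,-0.283,0],"yaw": -122.7},{"dp": [-0.065,-0.283,0],"yaw": -122.7},{"dp": [-0.065,-0.283,0],"yaw": -122.7}], grip=-0.36)

```text
time_s: 19.83
tcp_pos: [0.5377, -0.3427, 0.171]
eef_rot: [180.0, 0.0, -112.5]
contact_force: [-0.0, 0.3, -0.9]
gripper_width: 0.0596
gripper_force: 0.0
```

```bash
python3 - <<'E'
from m import *
s=get_state();print(s['tcp_pos'],s['eef_rot'],s['gripper_width'])
brushes('scene');brushes('wrist')
c=cap('scene');W=cloud(c);save(c,'s5.png')
# heights in slot1: head, handle
b=np.deg2rad(9.7);B=(W[...,:2]*1000-[593.4,12.2])@np.array([[np.cos(b),-np.sin(b)],[np.sin(b),np.cos(b)]])
for n,x0,x1,yc in(('head',22,58,-75),('handle',-55,10,-75)):
    m=(B[...,0]>x0)&(B[...,0]<x1)&(abs(B[...,1]-yc)<8);print(n,np.round(np.nanpercentile(W[...,2][m],[10,50,90]),3))
E
```

```text
[ 0.53768793 -0.34274743  0.17101496] [ 1.79997945e+02  8.81211488e-04 -1.12502584e+02] 0.05964397132941717
scene [245. 185.] 297 (array([424.2,  37.4]), 62.0, 44.7, -38.6) z90 0.078 
scene [281. 222.] 2148 (array([593.3,  12.4]), 248.3, 152.8, -80.6) z90 0.048 
scene [232. 203.] 302 (array([438.8, -41.5]), 45.7, 43.9, -52.9) z90 0.078 
scene [363. 214.] 325 (array([784.3, 149.6]), 56.3, 33.5, 9.0) z90 0.093 
scene [193. 235.] 235 (array([ 398.2, -194.5]), 71.9, 43.2, -85.2) z90 0.028 
scene [156. 280.] 259 (array([ 404.1, -352.7]), 122.2, 22.4, -21.1) z90 0.029 yaw -21
scene [218. 294.] 388 (array([ 574. , -298.1]), 119.6, 39.8, 67.3) z90 0.031 yaw 67
scene [123. 307.] 310 (array([ 388.9, -461.4]), 103.1, 25.0, -10.8) z90 0.025 yaw -11
scene [238. 350.] 2603 (array([ 718.9, -372.3]), 234.1, 74.3, 34.5) z90 0.081 
wrist [370.  23.] 4344 (array([ 433.4, -469.1]), 199.9, 25.1, -11.1) z90 0.027 
wrist [425. 150.] 4012 (array([ 403.9, -347.2]), 120.1, 38.0, -28.2) z90 0.034 yaw 152
wrist [132. 194.] 9625 (array([ 668.5, -400. ]), 123.7, 70.2, 34.6) z90 0.087 
wrist [270. 238.] 1532 (array([ 563.1, -314.8]), 81.0, 37.4, 67.3) z90 0.028 
wrist [442. 234.] 821 (array([ 401.1, -256.6]), 45.9, 24.6, -16.7) z90 0.030 
wrist [271. 307.] 354 (array([ 591. , -247.8]), 37.4, 12.9, -22.9) z90 0.034 
head [0.032 0.036 0.039]
handle [0.018 0.029 0.032]
```

Brush B was knocked to about (0.571,-0.297) at 67°, and brush A lies flat with its head at z 38 mm. Following brush B.

Request:
apply_moves(targets=[{"dp": [0.033,0.046,-0.03],"yaw": 0},{"dp": [0.033,0.046,-0.06],"yaw": 0},{"dp": [0.033,0.046,-0.06],"yaw": 0},{"dp": [0.033,0.046,-0.06],"yaw": 0},{"dp": [0.033,0.046,-0.1],"yaw": 0},{"dp": [0.033,0.046,-0.13],"yaw": 0},{"dp": [0.033,0.046,-0.145],"yaw": 0},{"dp": [0.033,0.046,-0.145],"yaw": 0},{"dp": [0.033,0.046,-0.145],"yaw": 0},{"dp": [0.033,0.046,-0.145],"yaw": 0}])

```text
time_s: 20.82
tcp_pos: [0.5717, -0.2976, 0.0281]
eef_rot: [-179.9, 0.0, -112.7]
contact_force: [0.3, 0.4, -0.3]
gripper_width: 0.0597
gripper_force: 0.0
```

Request:
apply_moves(targets=[{"dp": [0,0,0],"yaw": 0},{"dp": [0,0,0],"yaw": 0},{"dp": [0,0,0],"yaw": 0},{"dp": [0,0,0],"yaw": 0},{"dp": [0,0,0],"yaw": 0},{"dp": [0,0,0],"yaw": 0},{"dp": [0,0,0],"yaw": 0},{"dp": [0,0,0],"yaw": 0},{"dp": [0,0,0],"yaw": 0}], grip=1, squeeze=30)

```text
time_s: 21.57
tcp_pos: [0.5707, -0.2968, 0.0261]
eef_rot: [180.0, -0.0, -112.7]
contact_force: [-0.8, 1.5, 1.8]
gripper_width: 0.0198
gripper_force: 30.0
```

Request:
apply_moves(targets=[{"dp": [0,0,0.04],"yaw": 0},{"dp": [0,0,0.08],"yaw": 0},{"dp": [0,0,0.12],"yaw": 0},{"dp": [0.0155,0.3355,0.13],"yaw": -57.6},{"dp": [0.0155,0.3355,0.13],"yaw": -57.6},{"dp": [0.0155,0.3355,0.13],"yaw": -57.6},{"dp": [0.0155,0.3355,0.13],"yaw": -57.6},{"dp": [0.0155,0.3355,0.13],"yaw": -57.6},{"dp": [0.0155,0.3355,0.13],"yaw": -57.6},{"dp": [0.0155,0.3355,0.13],"yaw": -57.6},{"dp": [0.0155,0.3355,0.13],"yaw": -57.6},{"dp": [0.0155,0.3355,0.13],"yaw": -57.6},{"dp": [0.0155,0.3355,0.13],"yaw": -57.6},{"dp": [0.0155,0.3355,0.13],"yaw": -57.6},{"dp": [0.0155,0.3355,0.13],"yaw": -57.6},{"dp": [0.0155,0.3355,0.13],"yaw": -57.6},{"dp": [0.0155,0.3355,0.13],"yaw": -57.6}])

```text
time_s: 22.98
tcp_pos: [0.586, 0.0377, 0.1559]
eef_rot: [-180.0, -0.0, -170.4]
contact_force: [0.3, 0.2, -1.5]
gripper_width: 0.0201
gripper_force: 30.0
```

Request:
apply_moves(targets=[{"dp": [0.0,0.001,-0.04],"yaw": 0},{"dp": [0,0.001,-0.08],"yaw": 0},{"dp": [0,0.001,-0.1],"yaw": 0},{"dp": [0,0.001,-0.112],"yaw": 0},{"dp": [0,0.001,-0.118],"yaw": 0},{"dp": [0,0.001,-0.122],"yaw": 0},{"dp": [0,0.001,-0.1235],"yaw": 0},{"dp": [0,0.001,-0.1235],"yaw": 0},{"dp": [0,0.001,-0.1235],"yaw": 0}])

```text
time_s: 23.73
tcp_pos: [0.5869, 0.0398, 0.0336]
eef_rot: [180.0, 0.1, -170.3]
contact_force: [-0.2, -0.2, -1.1]
gripper_width: 0.0201
gripper_force: 30.0
```

Request:
apply_moves(targets=[{"dp": [0,0,0.0],"yaw": 0},{"dp": [0,0,0.0],"yaw": 0},{"dp": [0,0,0.0],"yaw": 0},{"dp": [0,0,0.0],"yaw": 0},{"dp": [0,0,0.02],"yaw": 0},{"dp": [0,0,0.06],"yaw": 0},{"dp": [0,0,0.1],"yaw": 0},{"dp": [0,0,0.14],"yaw": 0},{"dp": [0,0,0.14],"yaw": 0}], grip=0.32)

```text
time_s: 24.48
tcp_pos: [0.5904, 0.0405, 0.1816]
eef_rot: [180.0, 0.7, -170.2]
contact_force: [1.9, -0.2, 1.3]
gripper_width: 0.0297
gripper_force: 0.0
```

Request:
apply_moves(targets=[{"dp": [-0.183,-0.386,0],"yaw": 142.3},{"dp": [-0.183,-0.386,0],"yaw": 142.3},{"dp": [-0.183,-0.386,0],"yaw": 142.3},{"dp": [-0.183,-0.386,0],"yaw": 142.3},{"dp": [-0.183,-0.386,0],"yaw": 142.3},{"dp": [-0.183,-0.386,0],"yaw": 142.3},{"dp": [-0.183,-0.386,0],"yaw": 142.3},{"dp": [-0.183,-0.386,0],"yaw": 142.3},{"dp": [-0.183,-0.386,0],"yaw": 142.3},{"dp": [-0.183,-0.386,0],"yaw": 142.3},{"dp": [-0.183,-0.386,0],"yaw": 142.3},{"dp": [-0.183,-0.386,0],"yaw": 142.3},{"dp": [-0.183,-0.386,0],"yaw": 142.3},{"dp": [-0.183,-0.386,0],"yaw": 142.3},{"dp": [-0.183,-0.386,0],"yaw": 142.3},{"dp": [-0.183,-0.386,0],"yaw": 142.3},{"dp": [-0.183,-0.386,0],"yaw": 142.3},{"dp": [-0.183,-0.386,0],"yaw": 142.3},{"dp": [-0.183,-0.386,0],"yaw": 142.3},{"dp": [-0.183,-0.386,0],"yaw": 142.3}], grip=-0.36)

```text
time_s: 26.15
tcp_pos: [0.4032, -0.3462, 0.1727]
eef_rot: [-180.0, -0.0, -32.4]
contact_force: [1.2, 1.1, 0.0]
gripper_width: 0.0595
gripper_force: 0.0
```

Request:
apply_moves(targets=[{"dp": [0,0,0],"yaw": 2},{"dp": [0,0,0],"yaw": 2},{"dp": [0,0,0],"yaw": 2}])

```text
time_s: 26.4
tcp_pos: [0.4032, -0.3462, 0.1727]
eef_rot: [-180.0, -0.0, -30.8]
contact_force: [-0.4, 1.0, -0.6]
gripper_width: 0.06
gripper_force: 0.0
```

```bash
python3 - <<'E'
from m import *
s=get_state();print(s['tcp_pos'],s['eef_rot'],s['gripper_width'])
brushes('scene');brushes('wrist')
c=cap('scene');save(c,'s6.png');W=cloud(c)
b=np.deg2rad(9.7);B=(W[...,:2]*1000-[593.4,12.2])@np.array([[np.cos(b),-np.sin(b)],[np.sin(b),np.cos(b)]])
for yc in(-75,25):
  for n,x0,x1 in(('head',22,58),('handle',-55,10)):
    m=(B[...,0]>x0)&(B[...,0]<x1)&(abs(B[...,1]-yc)<8);print(yc,n,np.round(np.nanpercentile(W[...,2][m],[10,50,90]),3))
E
```

```text
[ 0.40317861 -0.34624686  0.17265938] [-1.79996766e+02 -1.29336811e-02 -3.08363943e+01] 0.05995634233647567
scene [245. 185.] 297 (array([429.6,  33.1]), 46.7, 44.1, -56.6) z90 0.078 
scene [282. 221.] 2510 (array([593.1,  12.2]), 248.6, 151.8, -80.4) z90 0.048 
scene [232. 203.] 304 (array([439.1, -42. ]), 44.2, 43.8, -48.9) z90 0.078 
scene [363. 214.] 323 (array([785.2, 151.7]), 56.8, 35.8, 15.3) z90 0.091 
scene [187. 241.] 445 (array([ 400.3, -209.9]), 102.2, 39.9, -83.7) z90 0.028 yaw -84
scene [155. 275.] 398 (array([ 407.2, -348.5]), 120.5, 37.9, -28.1) z90 0.031 yaw 152
scene [123. 307.] 307 (array([ 390.4, -461.5]), 109.1, 24.7, -11.2) z90 0.024 yaw 169
scene [238. 350.] 2594 (array([ 718.5, -371.6]), 235.0, 73.7, 33.5) z90 0.080 
wrist [386. 137.] 3574 (array([ 432.4, -468.6]), 198.4, 25.9, -10.6) z90 0.027 
wrist [284. 212.] 3210 (array([ 403.5, -346.9]), 119.7, 38.1, -27.7) z90 0.034 yaw 152
wrist [  9. 206.] 678 (array([ 539.7, -105.5]), 53.4, 27.3, -45.1) z90 0.036 
wrist [192. 248.] 545 (array([ 413. , -241.9]), 40.0, 20.2, -87.5) z90 0.030 
-75 head [0.032 0.035 0.038]
-75 handle [0.021 0.029 0.032]
25 head [0.032 0.036 0.038]
25 handle [0.007 0.028 0.032]
```

Request:
apply_moves(targets=[{"dp": [0,-0.001,-0.04],"yaw": 2.8},{"dp": [0,-0.001,-0.08],"yaw": 2.8},{"dp": [0,-0.001,-0.11],"yaw": 2.8},{"dp": [0,-0.001,-0.135],"yaw": 2.8},{"dp": [0,-0.001,-0.146],"yaw": 2.8},{"dp": [0,-0.001,-0.146],"yaw": 2.8},{"dp": [0,-0.001,-0.146],"yaw": 2.8},{"dp": [0,-0.001,-0.146],"yaw": 2.8}])

```text
time_s: 27.22
tcp_pos: [0.4037, -0.3475, 0.0272]
eef_rot: [-180.0, -0.0, -28.0]
contact_force: [-1.0, -0.1, -0.1]
gripper_width: 0.0599
gripper_force: 0.0
```

Request:
apply_moves(targets=[{"dp": [0,0,0],"yaw": 0},{"dp": [0,0,0],"yaw": 0},{"dp": [0,0,0],"yaw": 0},{"dp": [0,0,0],"yaw": 0},{"dp": [0,0,0],"yaw": 0},{"dp": [0,0,0],"yaw": 0},{"dp": [0,0,0],"yaw": 0},{"dp": [0,0,0],"yaw": 0},{"dp": [0,0,0],"yaw": 0}], grip=1, squeeze=30)

```text
time_s: 27.97
tcp_pos: [0.4032, -0.3473, 0.0267]
eef_rot: [180.0, -0.0, -27.9]
contact_force: [-0.5, 0.8, 2.3]
gripper_width: 0.0197
gripper_force: 30.0
```

Request:
apply_moves(targets=[{"dp": [0,0,0.04],"yaw": 0},{"dp": [0,0,0.08],"yaw": 0},{"dp": [0,0,0.12],"yaw": 0},{"dp": [0.1745,0.435,0.14],"yaw": -142.4},{"dp": [0.1745,0.435,0.14],"yaw": -142.4},{"dp": [0.1745,0.435,0.14],"yaw": -142.4},{"dp": [0.1745,0.435,0.14],"yaw": -142.4},{"dp": [0.1745,0.435,0.14],"yaw": -142.4},{"dp": [0.1745,0.435,0.14],"yaw": -142.4},{"dp": [0.1745,0.435,0.14],"yaw": -142.4},{"dp": [0.1745,0.435,0.14],"yaw": -142.4},{"dp": [0.1745,0.435,0.14],"yaw": -142.4},{"dp": [0.1745,0.435,0.14],"yaw": -142.4},{"dp": [0.1745,0.435,0.14],"yaw": -142.4},{"dp": [0.1745,0.435,0.14],"yaw": -142.4},{"dp": [0.1745,0.435,0.14],"yaw": -142.4},{"dp": [0.1745,0.435,0.14],"yaw": -142.4},{"dp": [0.1745,0.435,0.14],"yaw": -142.4},{"dp": [0.1745,0.435,0.14],"yaw": -142.4},{"dp": [0.1745,0.435,0.14],"yaw": -142.4}])

```text
time_s: 29.63
tcp_pos: [0.5774, 0.088, 0.166]
eef_rot: [180.0, -0.1, -143.0]
contact_force: [-0.3, 0.2, 0.3]
gripper_width: 0.0197
gripper_force: 30.0
```

Request:
apply_moves(targets=[{"dp": [0,0,0],"yaw": -7},{"dp": [0,0,0],"yaw": -14},{"dp": [0,0,0],"yaw": -20},{"dp": [0,0,0],"yaw": -20},{"dp": [0,0,0],"yaw": -20}])

```text
time_s: 30.05
tcp_pos: [0.5775, 0.0877, 0.1663]
eef_rot: [180.0, -0.0, -162.5]
contact_force: [-0.2, 0.2, -0.6]
gripper_width: 0.0197
gripper_force: 30.0
```

Request:
apply_moves(targets=[{"dp": [0,0,0],"yaw": -7},{"dp": [0,0,0],"yaw": -7.8},{"dp": [0,0,-0.04],"yaw": -7.8},{"dp": [0,0,-0.08],"yaw": -7.8},{"dp": [0,0,-0.105],"yaw": -7.8},{"dp": [0,0,-0.118],"yaw": -7.8},{"dp": [0,0,-0.126],"yaw": -7.8},{"dp": [0,0,-0.131],"yaw": -7.8},{"dp": [0,0,-0.133],"yaw": -7.8},{"dp": [0,0,-0.133],"yaw": -7.8},{"dp": [0,0,-0.133],"yaw": -7.8}])

```text
time_s: 30.97
tcp_pos: [0.5784, 0.088, 0.0346]
eef_rot: [180.0, 0.1, -170.4]
contact_force: [-0.1, 1.4, -1.1]
gripper_width: 0.0201
gripper_force: 30.0
```

Request:
apply_moves(targets=[{"dp": [0,0,-0.001],"yaw": 0},{"dp": [0,0,-0.001],"yaw": 0},{"dp": [0,0,-0.001],"yaw": 0},{"dp": [0,0,-0.001],"yaw": 0},{"dp": [0,0,0.02],"yaw": 0},{"dp": [0,0,0.06],"yaw": 0},{"dp": [0,0,0.1],"yaw": 0},{"dp": [0,0,0.14],"yaw": 0},{"dp": [0,0,0.18],"yaw": 0},{"dp": [0,0,0.22],"yaw": 0},{"dp": [0,0,0.22],"yaw": 0},{"dp": [0,0,0.22],"yaw": 0}], grip=0.34)

```text
time_s: 31.97
tcp_pos: [0.5788, 0.0882, 0.257]
eef_rot: [179.9, 0.4, -170.5]
contact_force: [0.5, -0.5, -1.2]
gripper_width: 0.0287
gripper_force: 0.0
```

Request:
apply_moves(targets=[{"dp": [-0.155,0.243,0],"yaw": 156.4},{"dp": [-0.155,0.243,0],"yaw": 156.4},{"dp": [-0.155,0.243,0],"yaw": 156.4},{"dp": [-0.155,0.243,0],"yaw": 156.4},{"dp": [-0.155,0.243,0],"yaw": 156.4},{"dp": [-0.155,0.243,0],"yaw": 156.4},{"dp": [-0.155,0.243,0],"yaw": 156.4},{"dp": [-0.155,0.243,0],"yaw": 156.4},{"dp": [-0.155,0.243,0],"yaw": 156.4},{"dp": [-0.155,0.243,0],"yaw": 156.4},{"dp": [-0.155,0.243,0],"yaw": 156.4},{"dp": [-0.155,0.243,0],"yaw": 156.4},{"dp": [-0.155,0.243,0],"yaw": 156.4},{"dp": [-0.155,0.243,0],"yaw": 156.4},{"dp": [-0.155,0.243,0],"yaw": 156.4},{"dp": [-0.155,0.243,0],"yaw": 156.4},{"dp": [-0.155,0.243,0],"yaw": 156.4},{"dp": [-0.155,0.243,0],"yaw": 156.4},{"dp": [-0.155,0.243,0],"yaw": 156.4},{"dp": [-0.155,0.243,0],"yaw": 156.4}], grip=-0.36)

```text
time_s: 33.63
tcp_pos: [0.4222, 0.3301, 0.2521]
eef_rot: [179.9, 0.0, -26.9]
contact_force: [0.0, -0.5, 0.6]
gripper_width: 0.0598
gripper_force: 0.0
```

```bash
python3 - <<'E'
from m import *
s=get_state();print(s['tcp_pos'],s['eef_rot'],s['gripper_width'])
c=cap('scene');W=cloud(c);cv2.imwrite('pics/s7.png',cv2.resize(cv2.cvtColor(c['image'][170:270,200:340],cv2.COLOR_RGB2BGR),None,fx=5,fy=5,interpolation=cv2.INTER_CUBIC))
b=np.deg2rad(9.7);B=(W[...,:2]*1000-[593.4,12.2])@np.array([[np.cos(b),-np.sin(b)],[np.sin(b),np.cos(b)]])
for yc in(-75,25,75):
  for n,x0,x1 in(('head',22,58),('handle',-55,10)):
    m=(B[...,0]>x0)&(B[...,0]<x1)&(abs(B[...,1]-yc)<8);print(yc,n,np.round(np.nanpercentile(W[...,2][m],[10,50,90]),3))
c=cap('wrist');save(c,'w7.png');W=cloud(c);z=W[...,2]
for nm,lo,hi in(('lid',.008,.06),('batten',.032,.06)):
  k,L,st,ce=cv2.connectedComponentsWithStats(((z>lo)&(z<hi)&(W[...,1]>.15)).astype(np.uint8))
  for i in range(1,k):
    if st[i,4]>300: P=W[L==i];print(nm,np.round(ce[i]),st[i,4],rect(P[:,:2]),np.round(np.percentile(P[:,2],[10,50,90]),3))
E
```

```text
[0.42218316 0.33013571 0.25213928] [ 1.79863888e+02  3.38941707e-02 -2.68931329e+01] 0.05979456434551846
-75 head [0.032 0.035 0.039]
-75 handle [0.026 0.029 0.032]
25 head [0.032 0.035 0.039]
25 handle [0.008 0.027 0.032]
75 head [0.033 0.036 0.038]
75 handle [0.014 0.029 0.032]
lid [84. 33.] 7052 (array([672.4, 406.2]), 244.3, 88.7, 80.0) [0.017 0.025 0.028]
lid [279. 177.] 21437 (array([420.5, 332.1]), 244.1, 148.8, -13.7) [0.017 0.018 0.019]
lid [ 95. 219.] 1402 (array([493.9, 562.1]), 73.1, 29.1, 9.5) [0.014 0.035 0.055]
lid [ 52. 239.] 1086 (array([502.1, 611.9]), 52.1, 14.3, -26.0) [0.017 0.039 0.056]
batten [281. 193.] 1416 (array([420.8, 331.8]), 99.6, 20.1, -13.6) [0.046 0.047 0.049]
batten [ 89. 221.] 782 (array([497.4, 559.3]), 68.1, 23.0, 16.0) [0.035 0.046 0.057]
batten [ 46. 240.] 703 (array([502. , 611.5]), 52.0, 13.6, -26.0) [0.036 0.047 0.057]
```

View pics/s7.png

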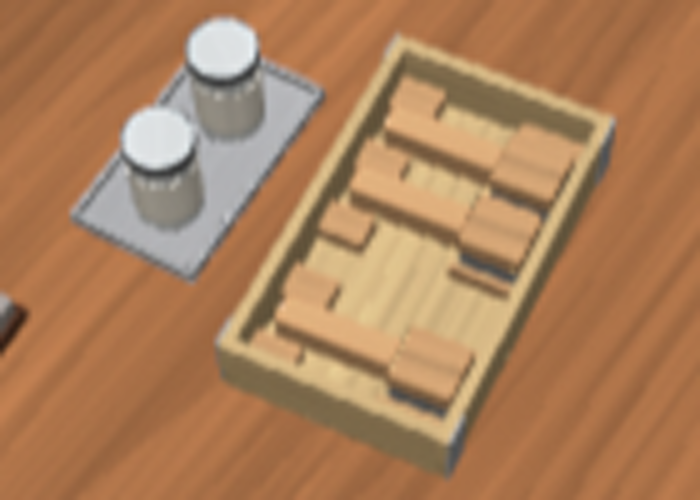

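View pics/w7.png

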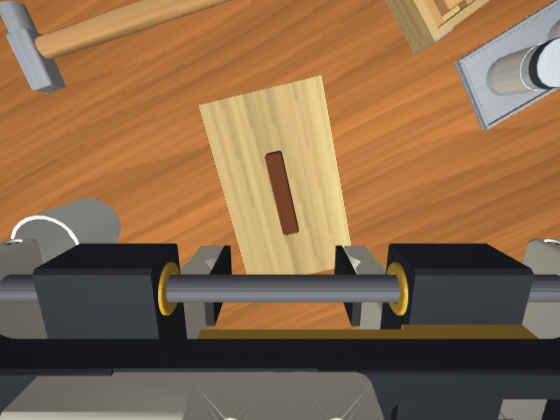

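The crop shows all three brushes flat with their heads at the far end and both tins upright in the tray. The lid batten is at wrist px (281,193).

Request:
apply_moves(targets=[{"dp": [-0.0015,0.002,-0.04],"yaw": 7},{"dp": [-0.0015,0.002,-0.08],"yaw": 13.3},{"dp": [-0.0015,0.002,-0.12],"yaw": 13.3},{"dp": [-0.0015,0.002,-0.15],"yaw": 13.3},{"dp": [-0.0015,0.002,-0.15],"yaw": 13.3},{"dp": [-0.0015,0.002,-0.15],"yaw": 13.3},{"dp": [-0.0015,0.002,-0.15],"yaw": 13.3}])

```text
time_s: 34.32
tcp_pos: [0.4219, 0.3335, 0.105]
eef_rot: [-179.9, -0.1, -14.0]
contact_force: [-0.3, 0.5, 0.7]
gripper_width: 0.0594
gripper_force: 0.0
```

Request:
apply_moves(targets=[{"dp": [-0.001,-0.001,-0.03],"yaw": 0.4},{"dp": [-0.001,-0.001,-0.05],"yaw": 0.4},{"dp": [-0.001,-0.001,-0.06],"yaw": 0.4},{"dp": [-0.001,-0.001,-0.06],"yaw": 0.4},{"dp": [-0.001,-0.001,-0.06],"yaw": 0.4},{"dp": [-0.001,-0.001,-0.06],"yaw": 0.4}])

```text
time_s: 34.82
tcp_pos: [0.421, 0.3329, 0.0454]
eef_rot: [-179.9, -0.1, -13.5]
contact_force: [-0.5, -0.5, 1.0]
gripper_width: 0.0595
gripper_force: 0.0
```

Request:
apply_moves(targets=[{"dp": [0,0,0],"yaw": 0},{"dp": [0,0,0],"yaw": 0},{"dp": [0,0,0],"yaw": 0},{"dp": [0,0,0],"yaw": 0},{"dp": [0,0,0],"yaw": 0},{"dp": [0,0,0],"yaw": 0},{"dp": [0,0,0],"yaw": 0},{"dp": [0,0,0],"yaw": 0},{"dp": [0,0,0],"yaw": 0}], grip=1, squeeze=50)

```text
time_s: 35.57
tcp_pos: [0.4202, 0.3316, 0.0436]
eef_rot: [180.0, 0.0, -13.5]
contact_force: [-0.1, -0.3, 1.0]
gripper_width: 0.0198
gripper_force: 50.0
```

Request:
apply_moves(targets=[{"dp": [0,0,0.01],"yaw": 0},{"dp": [0,0,0.04],"yaw": 0},{"dp": [0,0,0.07],"yaw": 0},{"dp": [0,0,0.1],"yaw": 0},{"dp": [0,0,0.13],"yaw": 0},{"dp": [0.04,-0.08,0.13],"yaw": -16},{"dp": [0.04,-0.08,0.13],"yaw": -16},{"dp": [0.08,-0.15,0.13],"yaw": -32},{"dp": [0.08,-0.15,0.13],"yaw": -32},{"dp": [0.12,-0.22,0.13],"yaw": -46},{"dp": [0.12,-0.22,0.13],"yaw": -46},{"dp": [0.17,-0.318,0.13],"yaw": -67},{"dp": [0.17,-0.318,0.13],"yaw": -67},{"dp": [0.17,-0.318,0.13],"yaw": -67},{"dp": [0.17,-0.318,0.13],"yaw": -67},{"dp": [0.17,-0.318,0.13],"yaw": -67},{"dp": [0.17,-0.318,0.13],"yaw": -67},{"dp": [0.17,-0.318,0.13],"yaw": -67}])

```text
time_s: 37.07
tcp_pos: [0.5897, 0.0143, 0.1736]
eef_rot: [180.0, 0.0, -80.4]
contact_force: [-0.4, 0.2, -2.7]
gripper_width: 0.0196
gripper_force: 50.0
```

```bash
python3 - <<'E'
from m import *
c=cap('wrist');save(c,'w8.png');s=c['s'];print(s['tcp_pos'],s['eef_rot'],s['gripper_width'],s['contact_force'])
W=cloud(c);z=W[...,2]
for nm,lo,hi in(('lid',.138,.16),('rim',.042,.058)):
  k,L,st,ce=cv2.connectedComponentsWithStats(((z>lo)&(z<hi)&(W[...,0]<.73)).astype(np.uint8))
  for i in range(1,k):
    if st[i,4]>150: P=W[L==i];print(nm,np.round(ce[i]),st[i,4],rect(P[:,:2]),np.round(np.percentile(P[:,2],[5,50,95]),4))
E
```

```text
[0.58968762 0.01425011 0.17363701] [ 1.79977800e+02  1.19575799e-02 -8.03954086e+01] 0.019600546271447087 [-0.35168793  0.17770689 -2.69658768]
lid [283. 126.] 58099 (array([600.1, -48.4]), 148.8, 118.1, 9.6) [0.1465 0.1476 0.1487]
rim [447. 177.] 473 (array([447.8, -40.2]), 44.3, 19.6, 84.8) [0.0428 0.0504 0.0573]
rim [442. 242.] 273 (array([434.6,  17.4]), 30.5, 6.8, 26.4) [0.0428 0.0507 0.0572]
```

View pics/w8.png

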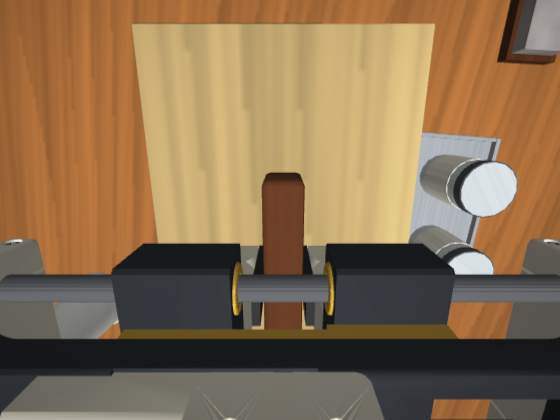

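The lid hangs level and is within 1 mm of the box centre and angle. Lowering.

Request:
apply_moves(targets=[{"dp": [0.0007,-0.0005,-0.03],"yaw": 0},{"dp": [0.0007,-0.0005,-0.055],"yaw": 0},{"dp": [0.0007,-0.0005,-0.068],"yaw": 0},{"dp": [0.0007,-0.0005,-0.073],"yaw": 0},{"dp": [0.0007,-0.0005,-0.077],"yaw": 0},{"dp": [0.0007,-0.0005,-0.08],"yaw": 0},{"dp": [0.0007,-0.0005,-0.082],"yaw": 0},{"dp": [0.0007,-0.0005,-0.084],"yaw": 0},{"dp": [0.0007,-0.0005,-0.084],"yaw": 0},{"dp": [0.0007,-0.0005,-0.084],"yaw": 0}])

```text
time_s: 37.95
tcp_pos: [0.5911, 0.0133, 0.0901]
eef_rot: [-180.0, 0.0, -80.5]
contact_force: [-1.0, -0.3, -3.5]
gripper_width: 0.0195
gripper_force: 50.0
```

Request:
apply_moves(targets=[{"dp": [0,0,-0.002],"yaw": 0},{"dp": [0,0,-0.003],"yaw": 0},{"dp": [0,0,-0.004],"yaw": 0},{"dp": [0,0,-0.0045],"yaw": 0},{"dp": [0,0,-0.0045],"yaw": 0}])

```text
time_s: 38.37
tcp_pos: [0.5909, 0.0132, 0.0856]
eef_rot: [-180.0, -0.0, -80.5]
contact_force: [-2.8, -0.6, 3.7]
gripper_width: 0.0196
gripper_force: 50.0
```

Contact has begun, so I release, rise and check.

Request:
apply_moves(targets=[{"dp": [0,0,-0.0005],"yaw": 0},{"dp": [0,0,-0.0005],"yaw": 0},{"dp": [0,0,-0.0005],"yaw": 0},{"dp": [0,0,-0.0005],"yaw": 0},{"dp": [0,0,-0.0005],"yaw": 0},{"dp": [0,0,-0.0005],"yaw": 0},{"dp": [0,0,0.03],"yaw": 0},{"dp": [0,0,0.07],"yaw": 0},{"dp": [0,0,0.11],"yaw": 0},{"dp": [0,0,0.15],"yaw": 0},{"dp": [-0.01,0.13,0.25],"yaw": 0},{"dp": [-0.01,0.13,0.25],"yaw": 0},{"dp": [-0.01,0.13,0.25],"yaw": 0},{"dp": [-0.01,0.13,0.25],"yaw": 0},{"dp": [-0.01,0.13,0.25],"yaw": 0},{"dp": [-0.01,0.13,0.25],"yaw": 0},{"dp": [-0.01,0.13,0.25],"yaw": 0}], grip=-0.3)

```text
time_s: 39.78
tcp_pos: [0.5805, 0.1433, 0.3345]
eef_rot: [180.0, 0.0, -80.5]
contact_force: [-0.2, -0.3, -0.3]
gripper_width: 0.0569
gripper_force: 0.0
```

```bash
python3 - <<'E'
from m import *
c=cap('wrist');save(c,'w9.png');print(c['s']['time_s'],c['s']['tcp_pos'])
W=cloud(c);z=W[...,2]
k,L,st,ce=cv2.connectedComponentsWithStats(((z>.045)&(z<.1)&(W[...,0]<.73)&(W[...,0]>.48)).astype(np.uint8))
for i in range(1,k):
  if st[i,4]>150:
    P=W[L==i];print(np.round(ce[i]),st[i,4],rect(P[:,:2]),np.round(np.percentile(P[:,2],[5,50,95]),4))
    if st[i,4]>5000:
      Q=P[P[:,2]<.07];b=np.deg2rad(9.65);X=(Q[:,:2]*1000-[590.4,13.8])@np.array([[np.cos(b),-np.sin(b)],[np.sin(b),np.cos(b)]])
      for x in(-60,0,60):
        print([round(float(np.median(Q[(abs(X[:,0]-x)<8)&(abs(X[:,1]-y)<8),2])),4) for y in(-110,-60,0,60,110) if ((abs(X[:,0]-x)<8)&(abs(X[:,1]-y)<8)).any()])
c=cap('scene');cv2.imwrite('pics/s9.png',cv2.resize(cv2.cvtColor(c['image'][160:280,190:350],cv2.COLOR_RGB2BGR),None,fx=4,fy=4,interpolation=cv2.INTER_CUBIC))
E
```

```text
39.7833 [0.58048721 0.14332962 0.33453333]
[291.  86.] 20337 (array([587.5,  27.7]), 215.0, 150.6, -80.5) [0.0583 0.0597 0.089 ]
[0.0597, 0.0597, 0.0598, 0.0597]
[0.0597, 0.0598, 0.0599]
[0.0596, 0.0597, 0.0597, 0.0597]
```

View pics/s9.png

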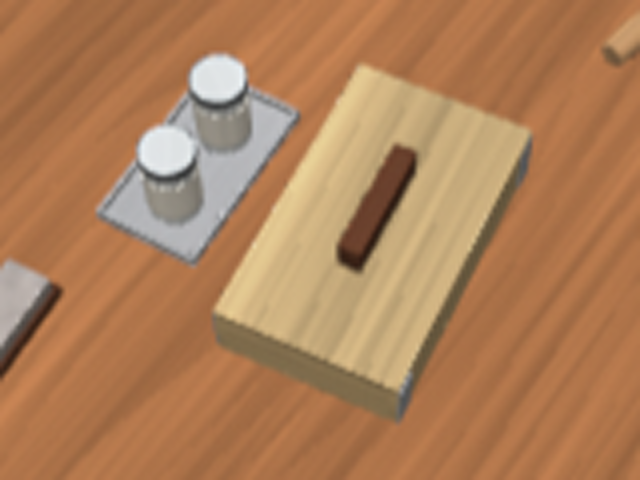

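The lid sits level and flush: its top reads 59.7 mm across the measured points, which is 58 mm plus the 2 mm camera bias. The tins stand in the tray.

```bash
python3 -c "
from plant import r;print(r.close_job())"
```

```text
the job is handed in; nothing more can be done
None
```

The job is handed in: both tins stand upright in the tray, the three brushes present lie flat in their own compartments with heads at the far end, the lid sits fully down, and I saw nothing else on the bench moved.

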